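# Turn a valve block in the slide-jaw fixture so its ported face is up

## Task

Turn the aluminium valve block in the slide-jaw fixture so that the face with the round boss and port, now against the fixed jaw, points straight up, with the block sitting flat on the fixture bed, centred across the jaws and lying lengthwise, its two small ends held snugly between the closed jaws. A loose steel spacer lies on the bed behind the sliding jaw and stops it from opening far enough: put that in the shallow tray beside the fixture. Leave the vial rack, bottle, beaker and screwdriver where they are.

Things in the scene. Friction and masses are not known exactly. Their poses are not given: they have to be found in the camera images.
- fixture: Slide-jaw fixture, steel, fixed to the bench. Origin under the middle of its bed; y runs along the slide, z up. Bed: a bar 38 mm wide (x), y -115 to +111 mm, flat top at z=45 mm. Beside the bed only two foot plates, 100 mm wide, 15 mm high with bolts, at y=+-95 mm. A stop block (38 mm wide, top z=65 mm) at the -y end has its face at y=-95 mm.
- jaw (a joint): Sliding jaw: gap between the clamping faces = 30 mm + this value (0 to 0.055 m); grows as it slides to the fixture's -y. Stays where left: 4 N friction, no spring or lock. A carriage 38 mm wide, 90 mm long along the slide; its jaw rises 16 mm above the bed, the rest 12 mm. Anything between its rear and the stop block limits its travel.
- fixed_jaw (a point): Middle of the fixed jaw's clamping face, at y=+85 mm, z=53 mm in the fixture's frame. That jaw is 38 mm wide, 24 mm thick (towards +y), its top 16 mm above the bed (z=61 mm).
- jaw_post (a point): Centre line of the sliding jaw's upright post (16 mm diameter, from z=57 to z=100 mm above the bench), at z=85 mm, 72 mm behind that jaw's clamping face. Pinch it from above to slide the jaw.
- block: Aluminium valve block, 44 x 40 x 60 mm (own x, y, z), 0.29 kg. Stands on end between the jaws, z up, y to the fixed jaw; origin at the centre of its underside (as at the start). Ported face = +y: round boss 22 mm wide, 6 mm high, centred at z=40 mm, dark port in it. At the end its y points up and its z lies along the slide, either way round; jaw then about 0.030.
- block_center (a point): Centre of the valve block's 44 x 40 x 60 mm body.
- spacer: Loose steel spacer, 26 x 34 x 28 mm (own x, y, z; z up), about 0.18 kg, lying on the bed between the sliding jaw's carriage and the stop block, its 26 mm across the bed. Origin at the centre of its underside.
- tray: Grey open tray on the bench, 130 x 130 x 30 mm outside, walls and floor 4 mm thick, fixed, empty. Origin under its centre. Stands to the left or right of the fixture.
- rack: White vial rack with capped vials, bystander, 90 x 130 x 67 mm, origin under its centre. It stands on the side where the tray is not.
- bottle: Amber bottle with white cap, bystander, 56 mm across, 105 mm high, origin under its centre, on the far side of the fixture.
- beaker: Glass beaker, bystander, 64 mm across, 75 mm high, origin under its centre, on the robot's side of the fixture.
- driver: Black-handled screwdriver lying on the bench, bystander, 150 mm long along its x, beyond the fixture.
Things that resemble listed ones, but are neither listed nor needed, are in the scene too. Leave any purple look-alike of the block alone. Of the things that look like the fixture, the smaller one is meant.

How it is judged:
At the end, for the whole second after the job is handed in: Block: ported face up and length along the slide, each within 0.08 rad; centre within 14 mm of mid-bed, z 62 to 68 mm, at most 4 mm short of touching the fixed jaw. Sliding jaw closed on it (joint 0.028 to 0.032 m). Spacer inside the tray. All at rest, bystanders not moved over 20 mm (angle between block's own y axis and vertical below 0.08 rad and angle between the z axis of block and the y axis of fixture, either way round below 0.08 rad and x of block_center in the frame of fixture between -0.014 and 0.014 m and y of block_center in the frame of fixture between 0.051 and 0.058 m and z of block_center in the frame of fixture between 0.062 and 0.068 m and value of joint jaw between 0.028 and 0.032 m and velocity of joint jaw between -0.01 and 0.01 m/s and linear speed of each of block, spacer below 0.02 m/s and x of spacer in the frame of tray between -0.06 and 0.06 m and y of spacer in the frame of tray between -0.06 and 0.06 m and z of spacer in the frame of tray below 0.026 m).
It fails at once if the vial rack is pushed or knocked (moved more than 20 mm) (distance of rack from where it was at the start of the episode above 0.02 m).
It fails at once if the bottle is pushed or knocked (moved more than 20 mm) (distance of bottle from where it was at the start of the episode above 0.02 m).
It fails at once if the beaker is pushed or knocked (moved more than 20 mm) (distance of beaker from where it was at the start of the episode above 0.02 m).
It fails at once if the screwdriver is pushed or knocked (moved more than 20 mm) (distance of driver from where it was at the start of the episode above 0.02 m).
It also fails if it takes over 64 s, if anything falls off the work surface, if the arm or the gripper's body presses on something with over 40 N, if the wrist force passes 120 N, or if a joint passes its speed limit or range.

## Robot

A 6-joint arm with a two-finger parallel gripper is mounted at the origin on the work surface. World frame = base frame: x ahead of the robot, y to its left, z up, the work surface at z = 0. Lengths are in m, angles in rad, forces in N, time in s.
With the tool pointing down it reaches from about 0.15 to 0.775 m from the base axis. Payload 6.1 kg.
Tool frame: the origin (TCP) lies at the very end of the fingers, on their centre line; the grasp point (between the pads) lies 19 mm behind it; x points along the fingers, y is the direction in which the jaws open and shut, and the axes are right-handed (so a half turn about x gives the same grasp; the last joint's range is limited). The gripper opens to 85 mm and grips with 20 to 120 N. Pads are 22 mm wide; open, the fingers measure 114 mm over their backs; the gripper's body (76 mm by 85 mm) begins 54 mm behind the grasp point. The pads swing forward as they close: fully open they stand 13 mm farther back than shut.
Start: joints at [-1.215, 0.126, -0.04, 1.405, 0, 1.571], TCP at [0.183, -0.492, 0.231] pointing down, gripper open.
Joint ranges: [-2.72, 2.72], [-0.95, 1.95], [-1.27, 1.35], [-1.78, 2.02], [-1.46, 1.47], [-3.14, 3.14]. Speed limits (rad/s): [2.39, 2.39, 3.01, 3.14, 3.14, 3.14].

## Interface

Orientations are given as a 3x3 rotation matrix whose columns are the frame's x, y, z axes.
In Python, from rig import manip, eyes gives the robot as it stands.
- The arm moves only by the tool drive_tool, never from a script. Its argument "plan" is a list of rows, each a list of 3 entries, a list of its own where there are three numbers: the shift along the tool's x, y, z in cm, then the turn, a rotation vector about the tool's x, y, z in degrees, then the gripper's target within -1 to 1 (fully open at 1, half-way at 0, shut at -1). A call has 1 to 12 rows; each row is the pose to reach, as a shift and turn from the pose measured when the call began, along the tool's axes at that moment; what a row does not reach only later rows make up. A row lasts 1/10 s, in which the tool goes at most 50 mm and 8.59 degrees, less where a joint would pass 70% of its speed; a pose out of reach is approached as far as the arm can. A call with a gripper value outside its range is refused whole. The fingers move at their own pace and stop on an object; "grip_force" is the grip in N (left out, the last holds). Time passes only in rows, so rows that repeat a pose let the fingers close. It gives the time, the measured TCP pose, the force and the opening at its end, in the units of the state.
- manip.get_state(): the state, without advancing time (a new reading comes with each control period).
- eyes.capture(name): name is "scene" or "side" or "wrist"; returns the picture (420x560x3 uint8, red, green, blue); there is no depth.
- eyes.calibration(name): a dict with "mtx" (3x3 intrinsics, pixels), "extrinsics" (4x4, takes a point from camera to world coordinates); the wrist camera has in their place "tool_from_camera" (4x4, takes a point from camera to tool coordinates, whose origin is the TCP and whose axes are the tool frame's). Camera axes: x right, y up, looking along -z (the intrinsics and any distortion apply to the point x, -y, -z); pixel columns grow to the right and rows downward; lengths in m; the calibration is good to about 2 mm. A picture is of the moment at which its call begins: read the wrist's pose just before it. calibration takes no time and is no camera call.
- manip.finish_job(): hands the job in, once; it reports no verdict.
The state is a dict: "t": time; "joints": joint angles; "qd": joint speeds; "joint_torque": joint torques, N m; "ee_pos": TCP position; "ee_rot": TCP orientation; "force": force on the tool from outside, world axes, zero at the start; "wrist_torque": the same for the moment, N m; "grip_width": finger opening in m.
Only numpy, scipy, OpenCV 4.12 (cv2) and the standard library are available. Lean on these libraries where they do the work, as an engineer would, in place of code of your own. Each camera call takes 0.05 s, during which the arm holds its last target. There are 200 camera calls.

## Working session

There is one attempt and no reset: what is moved stays moved. The work goes in short steps, Python scripts to look and compute and a tool call to move; the robot and the scene stay as the last step left them, time stands still between calls to the robot, and variables do not carry over. Pictures are saved under pics/ and viewed, about 8 in all and at most 12, crops included, and the job is handed in when it is done.

Besides the shell and the picture viewer there is one more tool, called after "Call:" as a command line: name --argument value ..., lists and objects as JSON in quotes. drive_tool: Moves the arm, as the interface text tells. Its arguments: {"type":"object","properties":{"plan":{"type":"array"},"grip_force":{"type":"number"}},"required":["plan"]}

```bash
ls; mkdir -p pics
python3 - <<'E'
from rig import manip, eyes
import cv2, numpy as np
s=manip.get_state(); print(s)
for n in ["scene","side"]:
    im=eyes.capture(n); cv2.imwrite(f"pics/{n}0.png",im[:,:,::-1]); c=eyes.calibration(n); print(n,c)
print(eyes.calibration("wrist"))
E
```

```text
pics
{'t': 0.0, 'joints': array([-1.21499358e+00,  1.26354690e-01, -4.06140467e-02,  1.40541963e+00,
       -1.39977033e-05,  1.57080814e+00]), 'qd': array([-0.00055124,  0.00077259,  0.00125571, -0.00026241, -0.00115898,
       -0.00106063]), 'joint_torque': array([ 2.13858715e-03, -4.35913825e+01,  3.52926672e+01,  1.72796391e-02,
        1.67976805e-04, -1.00008236e-06]), 'ee_pos': array([ 0.18272927, -0.49172389,  0.230539  ]), 'ee_rot': array([[-5.67697730e-04,  3.48331433e-01, -9.37371266e-01],
       [ 1.48745226e-03, -9.37370086e-01, -3.48331896e-01],
       [-9.99998733e-01, -1.59204223e-03,  1.40164923e-05]]), 'force': array([ 0.19490504, -0.35333043, -0.157572  ]), 'wrist_torque': array([-0.01257354, -0.03790224,  0.00897944]), 'grip_width': 0.08509090256429626}
scene {'mtx': array([[387.84268557,   0.        , 281.80307373],
       [  0.        , 387.84268557, 209.35763465],
       [  0.        ,   0.        ,   1.        ]]), 'extrinsics': array([[-0.71081406, -0.4438562 ,  0.54565103,  1.11906175],
       [ 0.70321416, -0.46528412,  0.53758769,  0.47265579],
       [ 0.
[... 365 characters left out ...]
0.23064492,  0.47195671, -0.85091703, -1.02194848],
       [ 0.00552379,  0.87511616,  0.48388139,  0.63227467],
       [ 0.        ,  0.        ,  0.        ,  1.        ]])}
{'mtx': array([[376.34390382,   0.        , 284.57865264],
       [  0.        , 376.34390382, 213.05201817],
       [  0.        ,   0.        ,   1.        ]]), 'tool_from_camera': array([[-3.54536208e-05,  3.11255123e-01, -9.50326390e-01,
        -1.42596643e-01],
       [ 9.99999612e-01, -8.25636900e-04, -3.07723036e-04,
         3.28924528e-04],
       [-8.80404906e-04, -9.50326032e-01, -3.11254972e-01,
        -7.93019588e-02],
       [ 0.00000000e+00,  0.00000000e+00,  0.00000000e+00,
         1.00000000e+00]])}
```

View pics/scene0.png

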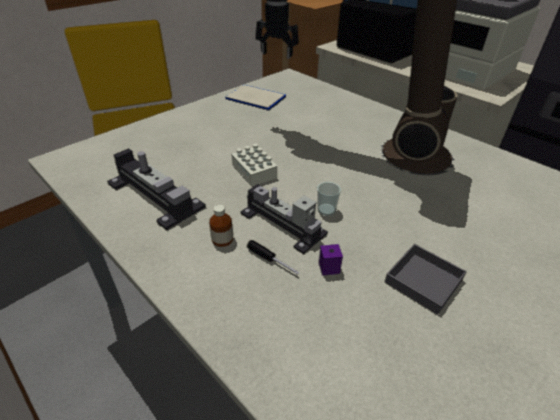

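View pics/side0.png

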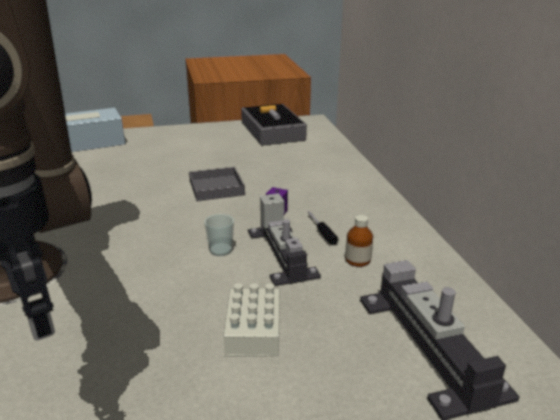

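Scene view: the fixture runs from about (250,207) to (320,238), with the block at (303,212), the tray at (425,277) and the purple decoy at (330,260). Side view: the fixture has its block at (271,212) and its stop end at (298,270), with the tray at (217,183). Next I'll enlarge the fixture.

```bash
cat > h.py <<'E'
from rig import manip, eyes
import cv2, numpy as np
def ray(n,uv,s=None):
    c=eyes.calibration(n); K=c["mtx"]
    if n=="wrist":
        T=np.eye(4); T[:3,:3]=s["ee_rot"]; T[:3,3]=s["ee_pos"]; E=T@c["tool_from_camera"]
    else: E=c["extrinsics"]
    d=np.linalg.inv(K)@[uv[0],uv[1],1]; d=E[:3,:3]@[d[0],-d[1],-d[2]]
    return E[:3,3],d
def onz(n,uv,z,s=None):
    o,d=ray(n,uv,s); return o+d*(z-o[2])/d[2]
def proj(n,p,s=None):
    c=eyes.calibration(n)
    if n=="wrist":
        T=np.eye(4); T[:3,:3]=s["ee_rot"]; T[:3,3]=s["ee_pos"]; E=T@c["tool_from_camera"]
    else: E=c["extrinsics"]
    q=np.linalg.inv(E)@np.append(p,1); u=c["mtx"]@[q[0],-q[1],-q[2]]; return u[:2]/u[2]
E
python3 - <<'E'
from h import *
a=cv2.imread("pics/scene0.png")[175:255,235:335]; b=cv2.imread("pics/side0.png")[185:295,235:335]
A=cv2.resize(a,None,fx=4,fy=4,interpolation=2); B=cv2.resize(b,None,fx=4,fy=4,interpolation=2)
o=np.zeros((440,800,3),np.uint8); o[:320,:400]=A; o[:440,400:]=B
cv2.imwrite("pics/c0.png",o)
for n,uv in [("scene",(425,277)),("side",(217,183))]: print("tray",onz(n,uv,0.01))
print("fix",onz("scene",(250,207),0.02),onz("scene",(318,238),0.02),onz("side",(298,272),.02),onz("side",(262,232),.02))
print("rack",onz("side",(253,320),.04),"bottle",onz("side",(360,245),.05),"beaker",onz("side",(220,236),.037), "decoy", onz("side",(277,200),.025))
E
```

```text
tray [0.47515959 0.2992266  0.01      ]
tray [0.47863498 0.30340961 0.01      ]
fix [ 0.60616981 -0.15328526  0.02      ] [0.56370477 0.05308192 0.02      ] [ 0.5806481  -0.16804553  0.02      ] [0.54203626 0.00236638 0.02      ]
rack [ 0.46185064 -0.31673274  0.04      ] bottle [ 0.7183095  -0.14428244  0.05      ] beaker [ 0.44470051 -0.02271784  0.037     ] decoy [0.60813984 0.13993602 0.025     ]
```

View pics/c0.png

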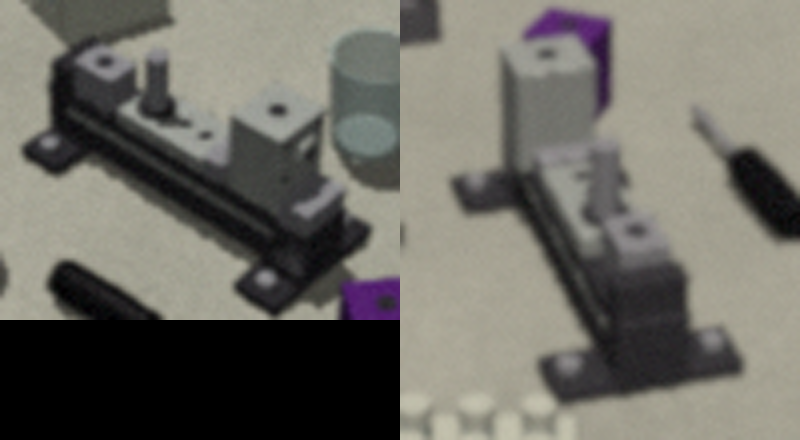

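Run:
```python
from h import *
S=lambda u,v:(235+u/4,175+v/4); D=lambda u,v:(235+(u-400)/4,185+v/4)
P=lambda t,n,uv,z: print(t,n,onz(n,uv,z).round(4))
P("bolt far-","scene",S(50,143),.019);P("bolt far+","scene",S(265,277),.019)
P("bolt near-","side",D(570,363),.019);P("bolt far-","side",D(712,341),.019);P("bolt near+","side",D(477,181),.019)
P("post","scene",S(156,54),.1);P("post","side",D(603,146),.1)
P("spacerhole","scene",S(105,62),.073);P("spacerhole","side",D(636,231),.073)
P("blockhole","scene",S(279,110),.105);P("blockhole","side",D(547,54),.105)
for q in [(231,112),(277,84),(326,108),(280,140)]: P("bc","scene",S(*q),.105)
for q in [(502,47),(582,36),(597,70),(510,77)]: P("bc","side",D(*q),.105)
for q in [(75,58),(97,45),(133,67),(110,85)]: P("sp","scene",S(*q),.073)
for q in [(602,220),(652,213),(668,250),(612,258)]: P("sp","side",D(*q),.073)
# tray corners
im=cv2.imread("pics/scene0.png");
for q in [(417,247),(465,274),(437,309),(387,281)]: P("tr","scene",q,.03)
```

```text
bolt far- scene [ 0.6206 -0.147   0.019 ]
bolt far+ scene [0.6087 0.0386 0.019 ]
bolt near- side [ 0.5382 -0.1702  0.019 ]
bolt far- side [ 0.612  -0.1674  0.019 ]
bolt near+ side [0.5268 0.0156 0.019 ]
post scene [ 0.5756 -0.0919  0.1   ]
post side [ 0.5711 -0.1009  0.1   ]
spacerhole scene [ 0.5809 -0.1345  0.073 ]
spacerhole side [ 0.5783 -0.1418  0.073 ]
blockhole scene [0.5654 0.0039 0.105 ]
blockhole side [ 0.5635 -0.0036  0.105 ]
bc scene [ 0.5876 -0.0147  0.105 ]
bc scene [ 0.5477 -0.0141  0.105 ]
bc scene [0.5435 0.0221 0.105 ]
bc scene [0.5855 0.0233 0.105 ]
bc side [0.5413 0.0101 0.105 ]
bc side [0.5871 0.0136 0.105 ]
bc side [ 0.5855 -0.028   0.105 ]
bc side [ 0.5385 -0.0257  0.105 ]
sp scene [ 0.5923 -0.1513  0.073 ]
sp scene [ 0.5722 -0.1519  0.073 ]
sp scene [ 0.5713 -0.1179  0.073 ]
sp scene [ 0.5951 -0.1142  0.073 ]
sp side [ 0.5643 -0.1278  0.073 ]
sp side [ 0.5905 -0.1268  0.073 ]
sp side [ 0.5891 -0.1625  0.073 ]
sp side [ 0.5606 -0.1635  0.073 ]
tr scene [0.4242 0.2436 0.03  ]
tr scene [0.4217 0.3622 0.03  ]
tr scene [0.5527 0.3646 0.03  ]
tr scene [0.5644 0.2522 0.03  ]
```

```bash
cat >> h.py <<'E'
from scipy.spatial.transform import Rotation as Ro
def Rt(yaw,tilt=0):
    """tool down, y along fixture x; tilt>0: tool points towards fixture +y (deg)"""
    B=np.array([[0,1,0],[0,0,-1],[-1,0,0]],float)
    return (Ro.from_euler('z',yaw)*Ro.from_euler('x',np.radians(tilt))).as_matrix()@B
def delta(p,R,s=None):
    s=s or manip.get_state(); r0=s["ee_rot"]
    print("t",round(s["t"],2),"shift cm",(r0.T@(np.array(p)-s["ee_pos"])*100).round(2),"turn deg",np.degrees(Ro.from_matrix(r0.T@R).as_rotvec()).round(2))
E
python3 -c "
from h import *
delta([.57,-.06,.24],Rt(.062))"
```

```text
t 0.1 shift cm [ -0.9  -26.99 -51.34] turn deg [-7.317e+01 -5.000e-02  7.000e-02]
```

Call:
drive_tool --plan '[[[-0.9, -27, -51.3], [-73.2, 0, 0], 1], [[-0.9, -27, -51.3], [-73.2, 0, 0], 1], [[-0.9, -27, -51.3], [-73.2, 0, 0], 1], [[-0.9, -27, -51.3], [-73.2, 0, 0], 1], [[-0.9, -27, -51.3], [-73.2, 0, 0], 1], [[-0.9, -27, -51.3], [-73.2, 0, 0], 1], [[-0.9, -27, -51.3], [-73.2, 0, 0], 1], [[-0.9, -27, -51.3], [-73.2, 0, 0], 1], [[-0.9, -27, -51.3], [-73.2, 0, 0], 1], [[-0.9, -27, -51.3], [-73.2, 0, 0], 1], [[-0.9, -27, -51.3], [-73.2, 0, 0], 1], [[-0.9, -27, -51.3], [-73.2, 0, 0], 1]]'

```text
t: 1.3
ee_pos: [0.5712, -0.0571, 0.2391]
ee_rot: [[-0.001, 0.998, 0.065], [0.002, 0.065, -0.998], [-1.0, -0.001, -0.002]]
force: [0.4, -0.4, 0.8]
grip_width: 0.0856
```

Call:
drive_tool --plan '[[[0, 0, 0], [0, 0, 0], 0.2], [[0, 0, 0], [0, 0, 0], 0.2]]'

```text
t: 1.5
ee_pos: [0.5712, -0.0564, 0.2382]
ee_rot: [[-0.003, 0.998, 0.067], [0.002, 0.067, -0.998], [-1.0, -0.003, -0.002]]
force: [-0.9, -0.5, 0.3]
grip_width: 0.0589
```

```bash
python3 -c "
from h import *
delta([.57,-.06,.24],Rt(.062))"
```

```text
t 1.5 shift cm [-0.18 -0.14  0.35] turn deg [ 0.28 -0.12  0.17]
```

Run:
```python
from h import *
import pickle
s=manip.get_state(); im=eyes.capture("wrist")[:,:,::-1]; cv2.imwrite("pics/w0.png",im); pickle.dump(s,open("w0.pkl","wb"))
cv2.imwrite("pics/w0b.png",cv2.resize(im,None,fx=1.42,fy=1.42,interpolation=2))
```

```text
(no output)
```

View pics/w0b.png

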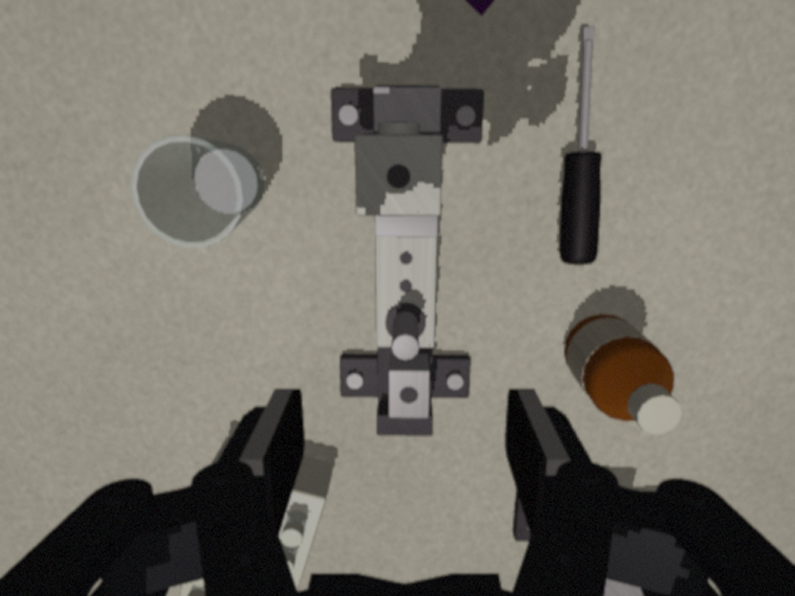

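Wrist view (shown at 1.42x): the four bolts are at (348,115), (466,116), (355,381) and (456,382). The block hole is at (398,175), the post top at (405,347), and the spacer hole at (409,395).

Run:
```python
from h import *
import pickle
s=pickle.load(open("w0.pkl","rb"))
W=lambda u,v,z:onz("wrist",(u/1.42,v/1.42),z,s)
b=[W(348,115,.019),W(466,116,.019),W(355,381,.019),W(456,382,.019)]
for x in b: print("bolt",x.round(4))
y=(b[0]+b[1]-b[2]-b[3])/2; print("len",np.linalg.norm(y[:2]),"yaw",np.arctan2(-y[0],y[1]),"centre",np.mean(b,0).round(4))
post=W(405,347,.1); print("post",post)
bl=np.array([W(356,136,.105),W(442,136,.105),W(440,214,.105),W(357,214,.105)]);print("block",bl.round(4),bl.mean(0),W(398,175,.105))
sp=np.array([W(389,371,.073),W(430,371,.073),W(430,416,.073),W(389,416,.073)]);print("sp",sp.round(4),sp.mean(0),W(409,395,.073))
```

```text
bolt [0.5284 0.0284 0.019 ]
bolt [0.6037 0.0329 0.019 ]
bolt [ 0.5402 -0.1591  0.019 ]
bolt [ 0.6156 -0.1546  0.019 ]
len 0.1878486383846438 yaw 0.06345585466729833 centre [ 0.572  -0.0631  0.019 ]
post [ 0.57348036 -0.09515309  0.1       ]
block [[ 0.5416  0.0175  0.105 ]
 [ 0.5839  0.0203  0.105 ]
 [ 0.5863 -0.018   0.105 ]
 [ 0.5436 -0.0209  0.105 ]] [ 5.63835951e-01 -2.65555577e-04  1.05000000e-01] [5.63440113e-01 1.30625357e-04 1.05000000e-01]
sp [[ 0.5652 -0.1235  0.073 ]
 [ 0.5911 -0.1217  0.073 ]
 [ 0.5937 -0.1537  0.073 ]
 [ 0.5671 -0.1556  0.073 ]] [ 0.57929387 -0.13863856  0.073     ] [ 0.57903506 -0.13949774  0.073     ]
```

```bash
python3 -c "
from h import *
delta([.579,-.139,.050],Rt(.0635))"
```

```text
t 1.55 shift cm [18.84  0.34  8.25] turn deg [ 0.11 -0.11  0.15]
```

Call:
drive_tool --plan '[[[4, 0.3, 4.1], [0, 0, 0], 0.2], [[8, 0.3, 8.2], [0, 0, 0], 0.2], [[11, 0.3, 8.2], [0, 0, 0], 0.2], [[15, 0.3, 8.2], [0, 0, 0], 0.2], [[18, 0.3, 8.2], [0, 0, 0], 0.2], [[18.8, 0.3, 8.2], [0, 0, 0], 0.2], [[18.8, 0.3, 8.2], [0, 0, 0], 0.2], [[18.8, 0.3, 8.2], [0, 0, 0], -0.3], [[18.8, 0.3, 8.2], [0, 0, 0], -0.8], [[18.8, 0.3, 8.2], [0, 0, 0], -1], [[18.8, 0.3, 8.2], [0, 0, 0], -1], [[18.8, 0.3, 8.2], [0, 0, 0], -1]]' --grip_force 50

```text
t: 2.75
ee_pos: [0.58, -0.139, 0.053]
ee_rot: [[0.001, 0.998, 0.066], [0.0, 0.066, -0.998], [-1.0, 0.001, -0.0]]
force: [-1.0, -1.7, 7.9]
grip_width: 0.025
```

```bash
python3 -c "
from h import *
s=manip.get_state();print(s['grip_width'],s['ee_pos'],s['force'])
delta([.579,-.139,.20],Rt(.0635))
delta([.485,.305,.20],Rt(.0635))"
```

```text
0.02501674658795543 [ 0.58002462 -0.13897785  0.05297056] [-1.00680032 -1.66358247  7.8856552 ]
t 2.75 shift cm [-1.47e+01 -8.00e-02 -1.00e-02] turn deg [ 0.12 -0.   -0.07]
t 2.75 shift cm [-14.71  -6.55 -44.93] turn deg [ 0.12 -0.   -0.07]
```

Call:
drive_tool --plan '[[[-4, 0, 0], [0, 0, 0], -1], [[-9, 0, 0], [0, 0, 0], -1], [[-13, 0, 0], [0, 0, 0], -1], [[-14, -0.5, -5], [0, 0, 0], -1], [[-14, -1, -9], [0, 0, 0], -1], [[-14, -2, -14], [0, 0, 0], -1], [[-14, -2.7, -19], [0, 0, 0], -1], [[-14, -3.5, -24], [0, 0, 0], -1], [[-14, -4.2, -29], [0, 0, 0], -1], [[-14, -5, -34], [0, 0, 0], -1], [[-14, -5.8, -39], [0, 0, 0], -1], [[-14, -6.5, -44], [0, 0, 0], -1]]'

```text
t: 3.95
ee_pos: [0.4862, 0.2937, 0.1938]
ee_rot: [[0.002, 0.998, 0.066], [0.001, 0.066, -0.998], [-1.0, 0.003, -0.001]]
force: [0.5, -0.1, -1.2]
grip_width: 0.0249
```

```bash
python3 -c "
from h import *
s=manip.get_state();print(s['grip_width'],s['ee_pos'],s['force'])
delta([.485,.303,.015],Rt(.0635))"
```

```text
0.024891427898075937 [0.48617937 0.29365419 0.1938323 ] [ 0.53791353 -0.07762067 -1.18374121]
t 3.95 shift cm [17.88 -0.1  -0.93] turn deg [ 0.15 -0.03 -0.14]
```

Call:
drive_tool --plan '[[[4, 0, -0.9], [0, 0, 0], -1], [[8, 0, -0.9], [0, 0, 0], -1], [[12, 0, -0.9], [0, 0, 0], -1], [[15, 0, -0.9], [0, 0, 0], -1], [[17, 0, -0.9], [0, 0, 0], -1], [[17.7, 0, -0.9], [0, 0, 0], -1], [[17.7, 0, -0.9], [0, 0, 0], -1], [[17.7, 0, -0.9], [0, 0, 0], -0.2], [[17.7, 0, -0.9], [0, 0, 0], 0], [[14, 0, -0.9], [0, 0, 0], 0], [[9, 0, -0.9], [0, 0, 0], 0], [[3, 0, -0.9], [0, 0, 0], 0]]'

```text
t: 5.15
ee_pos: [0.4856, 0.3026, 0.1566]
ee_rot: [[0.003, 0.998, 0.066], [0.001, 0.066, -0.998], [-1.0, 0.004, -0.001]]
force: [1.6, 0.7, 0.1]
grip_width: 0.0426
```

```bash
python3 -c "
from h import *
s=manip.get_state();print(s['grip_width'],s['ee_pos'],s['force'])
delta([.573,-.0955,.19],Rt(.0635))
delta([.573,-.0955,.068],Rt(.0635))
im=eyes.capture('wrist');cv2.imwrite('pics/w1.png',im[:,:,::-1])
h=cv2.cvtColor(im,cv2.COLOR_RGB2HSV)
"
```

```text
0.04257342734455646 [0.48559811 0.30259664 0.15663293] [1.60629422 0.69639221 0.08633143]
t 5.15 shift cm [-3.36  6.1  40.3 ] turn deg [ 0.15 -0.07 -0.2 ]
t 5.15 shift cm [ 8.84  6.06 40.31] turn deg [ 0.15 -0.07 -0.2 ]
```

View pics/w1.png

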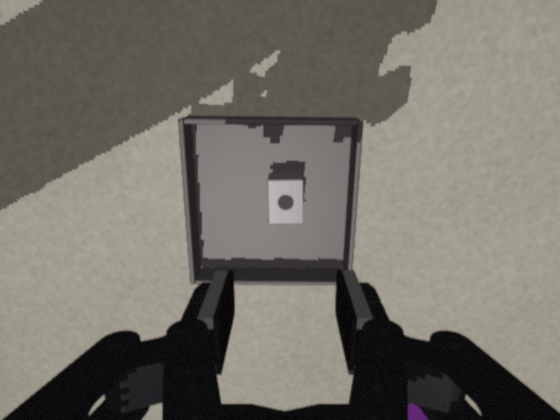

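The spacer (285,200) is standing flat near the middle of the tray. Next is the jaw post.

Call:
drive_tool --plan '[[[-3.3, 0.7, 5], [0, 0, 0], 0], [[-3.3, 1.5, 10], [0, 0, 0], 0], [[-3.3, 2.2, 15], [0, 0, 0], 0], [[-3.3, 3, 20], [0, 0, 0], 0], [[-3.3, 3.8, 25], [0, 0, 0], 0], [[-3.3, 4.5, 30], [0, 0, 0], 0], [[-3.3, 5.3, 35], [0, 0, 0], 0], [[-3.3, 6.1, 40.3], [0, 0, 0], 0], [[-3.3, 6.1, 40.3], [0, 0, 0], 0], [[0, 6.1, 40.3], [0, 0, 0], 0], [[0, 6.1, 40.3], [0, 0, 0], 0]]'

```text
t: 6.3
ee_pos: [0.5746, -0.0945, 0.162]
ee_rot: [[0.01, 0.998, 0.064], [0.009, 0.064, -0.998], [-1.0, 0.011, -0.008]]
force: [-0.8, -0.2, -0.7]
grip_width: 0.0425
```

```bash
python3 -c "
from h import *
s=manip.get_state();print(s['grip_width'],s['ee_pos'],s['force'])
delta([.573,-.0955,.068],Rt(.0635))
delta([.573+.0635*.044,-.0955-.0445,.068],Rt(.0635))
"
```

```text
0.042525271484643294 [ 0.57462874 -0.09447084  0.16202203] [-0.82430929 -0.19141352 -0.65304553]
t 6.3 shift cm [ 9.4  -0.27  0.17] turn deg [ 0.03 -0.46 -0.63]
t 6.3 shift cm [ 9.36 -0.28  4.63] turn deg [ 0.03 -0.46 -0.63]
```

Call:
drive_tool --plan '[[[4, -0.2, 0.2], [0, -0.5, -0.6], 0], [[8, -0.2, 0.2], [0, -0.5, -0.6], 0], [[9.4, -0.2, 0.2], [0, -0.5, -0.6], 0], [[9.4, -0.2, 0.2], [0, -0.5, -0.6], 0], [[9.4, -0.2, 0.2], [0, -0.5, -0.6], -0.6], [[9.4, -0.2, 0.2], [0, -0.5, -0.6], -1], [[9.4, -0.2, 0.2], [0, -0.5, -0.6], -1], [[9.4, -0.2, 0.2], [0, -0.5, -0.6], -1], [[9.4, -0.2, 0.2], [0, -0.5, -0.6], -1]]' --grip_force 60

```text
t: 7.2
ee_pos: [0.5738, -0.0958, 0.0709]
ee_rot: [[0.002, 0.998, 0.064], [-0.001, 0.064, -0.998], [-1.0, 0.002, 0.001]]
force: [-4.8, 0.8, 6.1]
grip_width: 0.0143
```

Call:
drive_tool --plan '[[[0, 0, 0.6], [0, 0, 0], -1], [[0, 0, 1.2], [0, 0, 0], -1], [[0, 0, 1.8], [0, 0, 0], -1], [[0, 0, 2.4], [0, 0, 0], -1], [[0, 0, 3], [0, 0, 0], -1], [[0, 0, 3.6], [0, 0, 0], -1], [[0, 0, 4.1], [0, 0, 0], -1], [[0, 0, 4.3], [0, 0, 0], -1], [[0, 0, 4.3], [0, 0, 0], -1]]'

```text
t: 8.1
ee_pos: [0.5761, -0.1364, 0.0709]
ee_rot: [[0.002, 0.998, 0.065], [0.005, 0.065, -0.998], [-1.0, 0.002, -0.005]]
force: [-3.1, 14.1, -3.4]
grip_width: 0.0145
```

Call:
drive_tool --plan '[[[0, 0, 0], [0, 0, 0], 0], [[0, 0, 0], [0, 0, 0], 0.4], [[0, 0, 0], [0, 0, 0], 0.5], [[-5, 0, 0], [0, 0, 0], 0.5], [[-10, 0, 0], [0, 0, 0], 0.5], [[-13, 0, 0], [0, 0, 0], 0.5]]'

```text
t: 8.7
ee_pos: [0.5771, -0.1381, 0.2057]
ee_rot: [[0.007, 0.998, 0.064], [0.003, 0.064, -0.998], [-1.0, 0.007, -0.002]]
force: [1.4, -0.3, -0.2]
grip_width: 0.0639
```

```bash
python3 -c "
from h import *
s=manip.get_state();print(s['grip_width'],s['ee_pos'],s['joints'].round(3))
delta([.565,.0,.20],Rt(.0635,-22))
delta([.560,.06,.18],Rt(.0635,-45))
"
```

```text
0.06391111977317578 [ 0.57712355 -0.13809411  0.2057067 ] [-0.237  0.252  0.058  1.371  0.004  1.269]
t 8.7 shift cm [  0.6   -0.32 -13.86] turn deg [ -0.03 -22.13  -0.43]
t 8.7 shift cm [  2.61  -0.45 -19.87] turn deg [ -0.11 -45.13  -0.42]
```

Call:
drive_tool --plan '[[[0, 0, -2.5], [0, -5, -0.4], 0.5], [[0, 0, -5], [0, -10, -0.4], 0.5], [[0, -0.1, -8], [0, -15, -0.4], 0.5], [[0.2, -0.2, -11], [0, -20, -0.4], 0.5], [[0.5, -0.3, -14], [0, -26, -0.4], 0.5], [[1, -0.4, -16], [0, -33, -0.4], 0.5], [[1.5, -0.4, -18], [0, -39, -0.4], 0.5], [[2, -0.4, -19.8], [0, -45, -0.4], 0.5], [[2.6, -0.4, -19.8], [0, -45, -0.4], 0.5], [[2.6, -0.4, -19.8], [0, -45, -0.4], 0.5], [[2.6, -0.4, -19.8], [0, -45, -0.4], 0.5]]'

```text
t: 9.8
ee_pos: [0.5611, 0.0585, 0.181]
ee_rot: [[0.045, 0.998, 0.041], [-0.703, 0.061, -0.708], [-0.709, 0.003, 0.705]]
force: [-0.2, -0.5, -0.4]
grip_width: 0.064
```

Run:
```python
from h import *
import pickle
s=manip.get_state();print(s['grip_width'],s['ee_pos'],s['joints'].round(3))
R=Rt(.0635,-45); c=np.array([.5638,-.0003,.075]); d=R[:,0]
delta(c+d*.020-d*.09,R); delta(c+d*.020,R)
im=eyes.capture('wrist')[:,:,::-1].copy(); pickle.dump(s,open('w2.pkl','wb'))
im2=eyes.capture('side')[:,:,::-1]
o=np.zeros((400,800,3),np.uint8); o[:300,:400]=cv2.resize(im,(400,300)); o[:,400:]=cv2.resize(im2[140:300,200:360],(400,400)); cv2.imwrite('pics/w2.png',o)
```

```text
0.06399234078453106 [0.56108926 0.05845405 0.18103814] [ 0.452  0.415  0.019  1.535 -0.711  2.099]
t 9.8 shift cm [ 4.67 -0.12 -3.32] turn deg [-0.23 -0.19 -0.01]
t 9.8 shift cm [13.67 -0.12 -3.29] turn deg [-0.23 -0.19 -0.01]
```

View pics/w2.png

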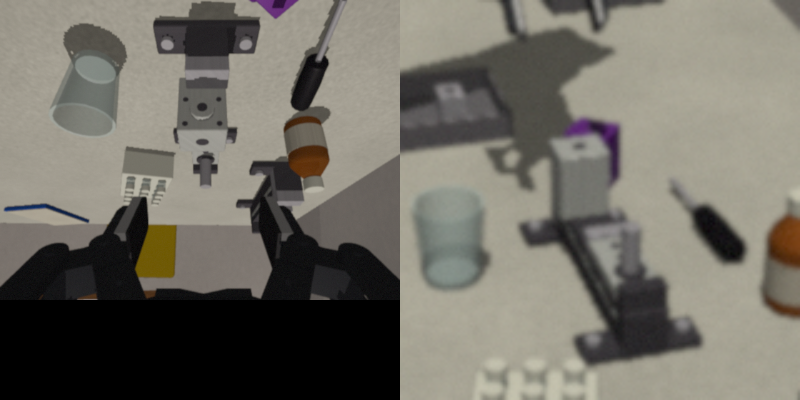

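The wrist view shows the block upright at (203,110) with the boss visible and the fingers lined up on it. The side view shows the jaw open and the block free.

Call:
drive_tool --plan '[[[2, -0.1, -1.7], [0, 0, 0], 0.7], [[4.7, -0.1, -3.3], [0, 0, 0], 0.7], [[4.7, -0.1, -3.3], [0, 0, 0], 0.7], [[7.7, -0.1, -3.3], [0, 0, 0], 0.7], [[10.7, -0.1, -3.3], [0, 0, 0], 0.7], [[12.7, -0.1, -3.3], [0, 0, 0], 0.7], [[13.6, -0.1, -3.3], [-0.2, -0.2, 0], 0.7], [[13.6, -0.1, -3.3], [-0.2, -0.2, 0], 0.7], [[13.6, -0.1, -3.3], [-0.2, -0.2, 0], 0.7]]'

```text
t: 10.8
ee_pos: [0.5655, -0.014, 0.0634]
ee_rot: [[0.046, 0.998, 0.041], [-0.705, 0.062, -0.706], [-0.708, 0.003, 0.707]]
force: [-1.0, -0.4, -0.6]
grip_width: 0.0725
```

Call:
drive_tool --plan '[[[0, 0, 0], [0, 0, 0], 0.1], [[0, 0, 0], [0, 0, 0], -0.3], [[0, 0, 0], [0, 0, 0], -1], [[0, 0, 0], [0, 0, 0], -1], [[0, 0, 0], [0, 0, 0], -1]]' --grip_force 70

```text
t: 11.3
ee_pos: [0.5662, -0.0132, 0.0646]
ee_rot: [[0.048, 0.998, 0.041], [-0.705, 0.063, -0.706], [-0.707, 0.005, 0.707]]
force: [-0.4, 3.4, 6.1]
grip_width: 0.0436
```

Run:
```python
from h import *
s=manip.get_state();print(s['grip_width'],s['ee_pos'],s['force'],s['wrist_torque'])
R=Rt(.0635,-45); c=np.array([.5638,-.0003,.075]); d=R[:,0]
delta(c+d*.020,R)
```

```text
0.04359611869262259 [ 0.56621481 -0.01322822  0.06457271] [-0.44801825  3.3799219   6.05770736] [ 0.33922731  0.2284316  -0.16542607]
t 11.3 shift cm [ 0.34 -0.16 -0.19] turn deg [-0.22 -0.03 -0.19]
```

```bash
cat >> h.py <<'E'
C0=np.array([.5638,-.0003,.075])
E
python3 - <<'E'
from h import *
s=manip.get_state(); ct=s['ee_rot'].T@(C0-s['ee_pos']); np.save('ct.npy',ct); print(ct)
R=s['ee_rot']
delta(C0+[.001,-.003,.085]-R@ct,R)
for t in (30,60,90):
    Rn=(Ro.from_rotvec(np.radians(t)*np.array([np.cos(.0635),np.sin(.0635),0]))).as_matrix()@R
    if t==90: Rn=Rt(.0635,45)
    delta(np.array([.5678-.0,-.0003-.015*t/90,.16])-Rn@ct,Rn)
E
```

```text
[-0.01660906 -0.00154038 -0.0018614 ]
t 11.3 shift cm [-5.8   0.12  6.22] turn deg [0. 0. 0.]
t 11.3 shift cm [-5.77  0.41  5.52] turn deg [ 0.1  30.   -0.11]
t 11.3 shift cm [-5.96  0.38  5.2 ] turn deg [ 0.2  60.   -0.23]
t 11.3 shift cm [-6.41  0.34  5.24] turn deg [-2.000e-02  8.997e+01 -3.200e-01]
```

Call:
drive_tool --plan '[[[-0.4, 0, 0.4], [0, 0, 0], -1], [[-1.2, 0, 1.2], [0, 0, 0], -1], [[-2.2, 0, 2.3], [0, 0, 0], -1], [[-3.3, 0.1, 3.5], [0, 0, 0], -1], [[-4.5, 0.1, 4.8], [0, 0, 0], -1], [[-5.4, 0.1, 5.8], [0, 0, 0], -1], [[-5.8, 0.1, 6.2], [0, 0, 0], -1], [[-5.8, 0.1, 6.2], [0, 0, 0], -1]]'

```text
t: 12.1
ee_pos: [0.5673, -0.016, 0.1504]
ee_rot: [[0.049, 0.998, 0.04], [-0.705, 0.063, -0.707], [-0.708, 0.007, 0.706]]
force: [-0.5, 0.4, -1.9]
grip_width: 0.0433
```

Run:
```python
from h import *
s=manip.get_state(); ct=np.load('ct.npy'); R=s['ee_rot']; print(s['force'],s['grip_width'])
for t in (22.5,45,67.5,90):
    Rn=Rt(.0635,-45+t)
    delta(np.array([.5678,-.0033-.012*t/90,.16])-Rn@ct,Rn,s)
im=eyes.capture('wrist')[:,:,::-1]; cv2.imwrite('pics/w3.png',im)
```

```text
[-0.54861782  0.35564347 -1.90704614] 0.043338990340351394
t 12.1 shift cm [ 0.25  0.26 -0.47] turn deg [-0.24 22.43 -0.31]
t 12.1 shift cm [ 0.16  0.24 -0.84] turn deg [-0.18 44.93 -0.36]
t 12.1 shift cm [-0.12  0.22 -1.05] turn deg [-0.11 67.43 -0.4 ]
t 12.1 shift cm [-0.53  0.2  -1.03] turn deg [-3.000e-02  8.993e+01 -4.300e-01]
```

Call:
drive_tool --plan '[[[0.1, 0.1, -0.1], [0, 7.5, 0], -1], [[0.2, 0.2, -0.3], [0, 15, -0.2], -1], [[0.2, 0.2, -0.5], [-0.2, 22.5, -0.3], -1], [[0.2, 0.2, -0.6], [-0.2, 30, -0.3], -1], [[0.2, 0.2, -0.7], [-0.2, 37.5, -0.3], -1], [[0.2, 0.2, -0.8], [-0.2, 45, -0.4], -1], [[0.1, 0.2, -0.9], [-0.1, 52.5, -0.4], -1], [[0, 0.2, -1], [-0.1, 60, -0.4], -1], [[-0.1, 0.2, -1], [-0.1, 67.5, -0.4], -1], [[-0.2, 0.2, -1], [0, 75, -0.4], -1], [[-0.4, 0.2, -1], [0, 82.5, -0.4], -1], [[-0.5, 0.2, -1], [0, 90, -0.4], -1]]'

```text
t: 13.35
ee_pos: [0.5683, -0.006, 0.1457]
ee_rot: [[-0.045, 0.998, 0.044], [0.709, 0.063, -0.703], [-0.704, -0.0, -0.71]]
force: [-0.1, 0.5, -2.5]
grip_width: 0.0437
```

Call:
drive_tool --plan '[[[0, 0, 0], [0, 0, 0], -1], [[0, 0, 0], [0, 0, 0], -1]]'

```text
t: 13.55
ee_pos: [0.5679, -0.0068, 0.1438]
ee_rot: [[-0.046, 0.998, 0.041], [0.707, 0.062, -0.704], [-0.705, -0.004, -0.709]]
force: [1.1, 0.6, -3.0]
grip_width: 0.0434
```

Run:
```python
from h import *
s=manip.get_state(); ct=np.load('ct.npy'); R=s['ee_rot']; print(s['force'],s['grip_width'],s['joints'].round(2))
print("centre",s['ee_pos']+R@ct)
for z in (.16,.09,.068,.065):
    Rn=Rt(.0635,45)
    delta(np.array([.5678,-.0153,z])-Rn@ct,Rn,s)
im=eyes.capture('wrist')[:,:,::-1]; im2=eyes.capture('side')[:,:,::-1]; 
o=np.zeros((400,800,3),np.uint8); o[:300,:400]=cv2.resize(im,(400,300)); o[:,400:]=cv2.resize(im2[140:300,200:360],(400,400)); cv2.imwrite('pics/w4.png',o)
```

```text
[ 1.07276061  0.56919014 -2.9895987 ] 0.0433604985057262 [-0.36  0.46  0.    1.5   0.7   1.01]
centre [ 0.56702239 -0.01733626  0.1568033 ]
t 13.55 shift cm [-0.09  0.09 -0.36] turn deg [-0.22 -0.14  0.08]
t 13.55 shift cm [4.85 0.12 4.6 ] turn deg [-0.22 -0.14  0.08]
t 13.55 shift cm [6.4  0.13 6.16] turn deg [-0.22 -0.14  0.08]
t 13.55 shift cm [6.62 0.13 6.37] turn deg [-0.22 -0.14  0.08]
```

View pics/w4.png

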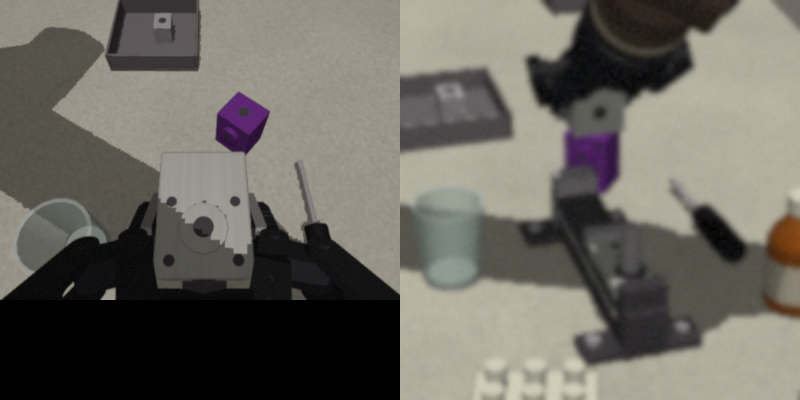

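The block hangs in the gripper with the boss face up: boss at (205,228) in the wrist view. Lowering it now.

Call:
drive_tool --plan '[[[1.5, 0.1, 1.2], [-0.2, 0, 0], -1], [[3.2, 0.1, 2.9], [-0.2, 0, 0], -1], [[4.8, 0.1, 4.5], [-0.2, -0.1, 0], -1], [[5.6, 0.1, 5.3], [-0.2, -0.1, 0], -1], [[6.0, 0.1, 5.7], [-0.2, -0.1, 0], -1], [[6.2, 0.1, 5.9], [-0.2, -0.1, 0], -1], [[6.2, 0.1, 5.9], [-0.2, -0.1, 0], -1]]'

```text
t: 14.35
ee_pos: [0.5696, -0.0032, 0.0612]
ee_rot: [[-0.044, 0.998, 0.05], [0.705, 0.066, -0.706], [-0.708, 0.004, -0.707]]
force: [-0.7, -0.6, -3.3]
grip_width: 0.0429
```

Run:
```python
from h import *
s=manip.get_state(); ct=np.load('ct.npy'); R=s['ee_rot']; print(s['force'],s['grip_width'])
print("centre",s['ee_pos']+R@ct)
for z in (.068,.065,.063):
    Rn=Rt(.0635,45)
    delta(np.array([.5678,-.0153,z])-Rn@ct,Rn,s)
```

```text
[-0.67549509 -0.56039861 -3.3183846 ] 0.04289521199681328
centre [ 0.56867027 -0.01370493  0.07423508]
t 14.35 shift cm [ 0.33 -0.1   0.55] turn deg [ 0.29  0.04 -0.04]
t 14.35 shift cm [ 0.55 -0.1   0.76] turn deg [ 0.29  0.04 -0.04]
t 14.35 shift cm [ 0.69 -0.1   0.9 ] turn deg [ 0.29  0.04 -0.04]
```

Call:
drive_tool --plan '[[[0.2, 0, 0.3], [0, 0, 0], -1], [[0.3, 0, 0.5], [0, 0, 0], -1], [[0.4, 0, 0.6], [0, 0, 0], -1], [[0.5, 0, 0.7], [0, 0, 0], -1], [[0.5, 0, 0.7], [0, 0, 0], -1]]'

```text
t: 14.85
ee_pos: [0.5696, -0.0046, 0.0525]
ee_rot: [[-0.044, 0.998, 0.05], [0.705, 0.066, -0.706], [-0.707, 0.004, -0.707]]
force: [0.3, 0.1, -2.4]
grip_width: 0.0436
```

Run:
```python
from h import *
s=manip.get_state(); ct=np.load('ct.npy'); R=s['ee_rot']; print(s['force'],s['wrist_torque'])
print("centre",s['ee_pos']+R@ct)
for z in (.065,.063):
    Rn=Rt(.0635,45)
    delta(np.array([.5678,-.0153,z])-Rn@ct,Rn,s)
```

```text
[ 0.25478143  0.14870884 -2.39805718] [-1.02437942 -0.02528957  0.00871943]
centre [ 0.56869759 -0.01515369  0.06555237]
t 14.85 shift cm [ 0.03 -0.09  0.04] turn deg [ 0.27  0.03 -0.04]
t 14.85 shift cm [ 0.17 -0.09  0.19] turn deg [ 0.27  0.03 -0.04]
```

Call:
drive_tool --plan '[[[0.1, 0, 0.1], [0, 0, 0], -1], [[0.15, 0, 0.15], [0, 0, 0], -1], [[0.2, 0, 0.2], [0, 0, 0], -1], [[0.2, 0, 0.2], [0, 0, 0], -1]]'

```text
t: 15.25
ee_pos: [0.5698, -0.0047, 0.052]
ee_rot: [[-0.042, 0.998, 0.049], [0.706, 0.065, -0.705], [-0.706, 0.005, -0.708]]
force: [-4.2, -3.2, 11.3]
grip_width: 0.0435
```

Call:
drive_tool --plan '[[[0, 0, 0], [0, 0, 0], -0.1], [[0, 0, 0], [0, 0, 0], 0.4], [[0, 0, 0], [0, 0, 0], 0.6], [[-2, 0, 0], [0, 0, 0], 0.6], [[-6, 0, 0], [0, 0, 0], 0.6], [[-10, 0, 0], [0, 0, 0], 0.6], [[-14, 0, 0], [0, 0, 0], 0.6], [[-14, 0, 0], [0, 0, 0], 0.6]]'

```text
t: 16.05
ee_pos: [0.5774, -0.1069, 0.154]
ee_rot: [[-0.037, 0.998, 0.05], [0.705, 0.061, -0.706], [-0.708, 0.009, -0.706]]
force: [0.8, 0.6, 0.1]
grip_width: 0.0685
```

Run:
```python
from h import *
import pickle
s=manip.get_state(); print(s['ee_pos'])
delta([.577,-.138,.20],Rt(.0635),s)
pickle.dump(s,open('w5.pkl','wb'))
im=eyes.capture('wrist')[:,:,::-1]; cv2.imwrite('pics/w5.png',im); im2=eyes.capture('side')[:,:,::-1]; 
o=np.zeros((420,800,3),np.uint8); o[:300,:400]=cv2.resize(im,(400,300)); o[:400,400:]=cv2.resize(im2[140:300,200:360],(400,400)); cv2.imwrite('pics/w5b.png',o)
```

```text
[ 0.57739381 -0.10687425  0.15397601]
t 16.05 shift cm [-5.45 -0.19 -1.05] turn deg [  0.09 -44.91  -0.57]
```

View pics/w5b.png

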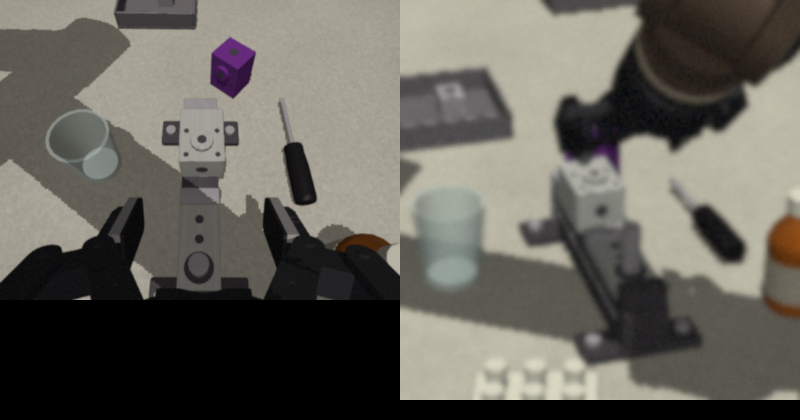

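The block lies lengthwise on the bed with the boss up at (202,138) in the wrist view, and the jaw is open. Next I'll take the post and close the jaw.

Call:
drive_tool --plan '[[[-1.5, 0, -0.3], [0, -8, 0], 0], [[-3, -0.1, -0.6], [0, -16, -0.2], 0], [[-4.5, -0.1, -1], [0, -24, -0.4], 0], [[-5.4, -0.2, -1], [0, -32, -0.5], 0], [[-5.4, -0.2, -1], [0, -40, -0.6], 0], [[-5.4, -0.2, -1], [0, -45, -0.6], 0], [[-5.4, -0.2, -1], [0, -45, -0.6], 0], [[-5.4, -0.2, -1], [0, -45, -0.6], 0]]'

```text
t: 16.95
ee_pos: [0.5753, -0.1339, 0.1949]
ee_rot: [[-0.006, 0.998, 0.07], [0.002, 0.07, -0.998], [-1.0, -0.005, -0.003]]
force: [0.8, -0.6, -0.3]
grip_width: 0.0429
```

Run:
```python
from h import *
s=manip.get_state(); print(s['grip_width'])
delta([.5765,-.137,.070],Rt(.0635),s)
```

```text
0.04292498213369193
t 16.95 shift cm [12.49  0.16  0.35] turn deg [ 0.35 -0.16  0.31]
```

Call:
drive_tool --plan '[[[4, 0.2, 0.3], [0.3, 0, 0.3], 0], [[8, 0.2, 0.3], [0.3, 0, 0.3], 0], [[11.5, 0.2, 0.3], [0.3, 0, 0.3], 0], [[12.4, 0.2, 0.3], [0.3, -0.1, 0.3], 0], [[12.4, 0.2, 0.3], [0.3, -0.1, 0.3], 0], [[12.4, 0.2, 0.3], [0.3, -0.1, 0.3], -0.6], [[12.4, 0.2, 0.3], [0.3, -0.1, 0.3], -1], [[12.4, 0.2, 0.3], [0.3, -0.1, 0.3], -1], [[12.4, 0.2, 0.3], [0.3, -0.1, 0.3], -1]]' --grip_force 60

```text
t: 17.85
ee_pos: [0.5762, -0.1371, 0.0731]
ee_rot: [[-0.0, 0.998, 0.064], [-0.001, 0.064, -0.998], [-1.0, -0.0, 0.001]]
force: [-6.8, -2.3, 3.7]
grip_width: 0.0142
```

Call:
drive_tool --plan '[[[0, 0, -0.5], [0, 0, 0], -1], [[0, 0, -1], [0, 0, 0], -1], [[0, 0, -1.4], [0, 0, 0], -1], [[0, 0, -1.7], [0, 0, 0], -1], [[0, 0, -1.9], [0, 0, 0], -1], [[0, 0, -2.0], [0, 0, 0], -1], [[0, 0, -2.0], [0, 0, 0], -1]]'

```text
t: 18.55
ee_pos: [0.575, -0.1173, 0.0733]
ee_rot: [[-0.0, 0.998, 0.064], [-0.001, 0.064, -0.998], [-1.0, -0.0, 0.001]]
force: [0.8, -5.2, -6.5]
grip_width: 0.0139
```

Call:
drive_tool --plan '[[[0, 0, -0.2], [0, 0, 0], -1], [[0, 0, -0.4], [0, 0, 0], -1], [[0, 0, -0.5], [0, 0, 0], -1], [[0, 0, -0.5], [0, 0, 0], -1]]'

```text
t: 18.95
ee_pos: [0.5746, -0.1123, 0.0732]
ee_rot: [[-0.0, 0.998, 0.064], [-0.002, 0.064, -0.998], [-1.0, -0.0, 0.002]]
force: [0.9, -5.1, -7.7]
grip_width: 0.0141
```

Call:
drive_tool --plan '[[[0, 0, -0.2], [0, 0, 0], -1], [[0, 0, -0.3], [0, 0, 0], -1], [[0, 0, -0.3], [0, 0, 0], -1]]'

```text
t: 19.25
ee_pos: [0.5747, -0.1121, 0.0733]
ee_rot: [[-0.0, 0.998, 0.062], [-0.008, 0.062, -0.998], [-1.0, -0.001, 0.008]]
force: [1.5, -14.6, -9.5]
grip_width: 0.0137
```

Call:
drive_tool --plan '[[[0, 0, -0.3], [0, 0, 0], -1], [[0, 0, -0.5], [0, 0, 0], -1], [[0, 0, -0.5], [0, 0, 0], -1], [[0, 0, -0.5], [0, 0, 0], -1]]'

```text
t: 19.65
ee_pos: [0.5746, -0.1122, 0.0733]
ee_rot: [[-0.0, 0.998, 0.059], [-0.018, 0.059, -0.998], [-1.0, -0.001, 0.018]]
force: [1.9, -22.6, -11.1]
grip_width: 0.0137
```

Call:
drive_tool --plan '[[[0, 0, 0], [0, 0, 0], -1], [[0, 0, 0], [0, 0, 0], -0.3], [[0, 0, 0], [0, 0, 0], 0], [[0, 0, 0], [0, 0, 0], 0], [[-5, 0, 0], [0, 0, 0], 0], [[-10, 0, 0], [0, 0, 0], 0], [[-15, 0, 2], [0, 0, 0], 0], [[-17, 0, 3], [0, 0, 0], 0], [[-17, 0, 3], [0, 0, 0], 0], [[-17, 0, 3], [0, 0, 0], 0]]'

```text
t: 20.65
ee_pos: [0.5768, -0.1387, 0.2445]
ee_rot: [[0.002, 0.998, 0.059], [-0.018, 0.059, -0.998], [-1.0, 0.001, 0.018]]
force: [0.4, -0.1, -0.4]
grip_width: 0.0429
```

Run:
```python
from h import *
import pickle
s=manip.get_state(); print(s['t'],s['ee_pos'])
im=eyes.capture('wrist')[:,:,::-1]; pickle.dump(s,open('w6.pkl','wb')); im2=eyes.capture('side')[:,:,::-1];cv2.imwrite('pics/s6.png',im2)
cv2.imwrite('pics/w6.png',im)
o=np.zeros((600,800,3),np.uint8); o[:600,:400]=cv2.resize(im[20:320,180:380],(400,600)); o[:400,400:]=cv2.resize(im2[140:300,200:360],(400,400)); cv2.imwrite('pics/w6b.png',o)
```

```text
20.65 [ 0.57684266 -0.13873222  0.24453585]
```

View pics/w6b.png

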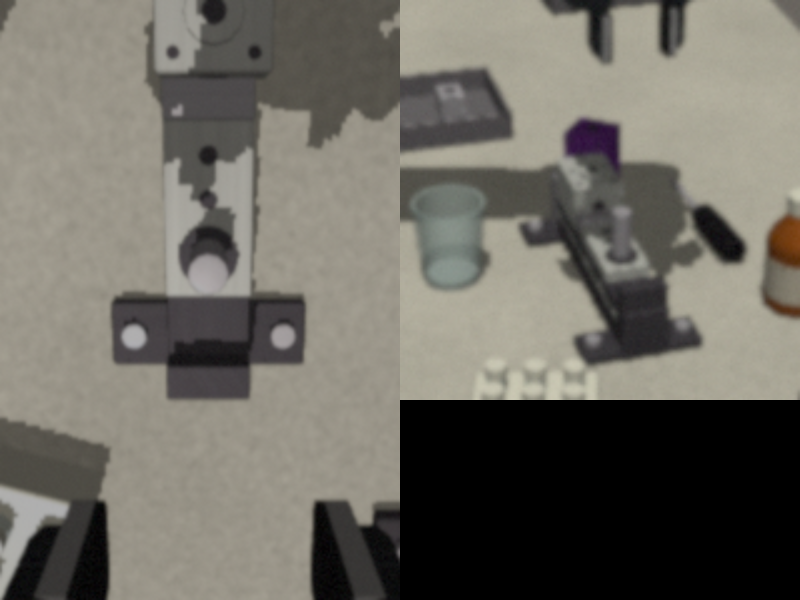

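The jaw is against the block, which is centred on it (block centre about column 212, jaw about 209). One look from above to check the fixed-jaw end.

Call:
drive_tool --plan '[[[0, 0, -4], [0, 0, 0], 0], [[0, 0, -8], [0, 0, 0], 0], [[0, 0, -11], [0, 0, 0], 0], [[0, 0, -11], [0, 0, 0], 0], [[0, 0, -11], [0, 0, 0], 0]]'

```text
t: 21.25
ee_pos: [0.5688, -0.0277, 0.2395]
ee_rot: [[-0.004, 0.998, 0.062], [-0.018, 0.062, -0.998], [-1.0, -0.005, 0.018]]
force: [-0.6, 0.0, 0.6]
grip_width: 0.043
```

Run:
```python
from h import *
import pickle
s=manip.get_state(); im=eyes.capture('wrist')[:,:,::-1]; pickle.dump(s,open('w7.pkl','wb'));cv2.imwrite('pics/w7.png',im)
cv2.imwrite('pics/w7b.png',cv2.resize(im[20:320,160:400],(480*1,600)))
```

```text
(no output)
```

View pics/w7b.png

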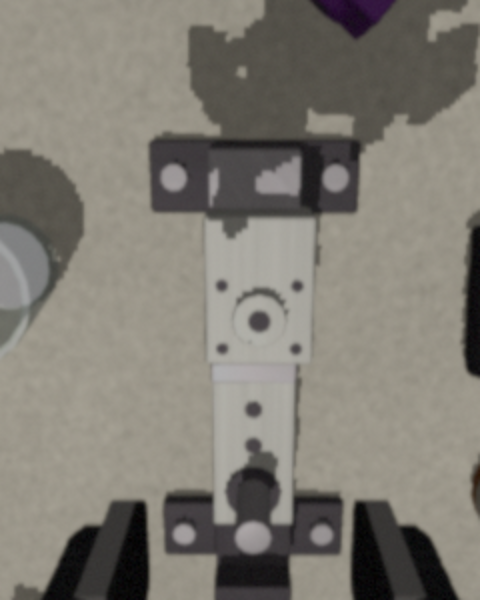

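Run:
```python
from h import *
import pickle
s=pickle.load(open('w7.pkl','rb'))
W=lambda u,v,z:onz("wrist",(160+u/2,20+v/2),z,s)
b=[W(174,177,.019),W(335,177,.019),W(184,534,.019),W(321,534,.019)]; y=(b[0]+b[1]-b[2]-b[3])/2; yaw=np.arctan2(-y[0],y[1]); c=np.mean(b,0)
Rz=Ro.from_euler('z',-yaw).as_matrix()
f=lambda p:(Rz@(p-c)*1000).round(1)[:2]
k=np.array([f(W(*q,.085)) for q in [(204,216),(314,214),(311,363),(208,363)]]); print(yaw,c,k,k.mean(0)); print("post",f(W(253,538,.1)), "boss",f(W(260,321,.091)))
manip.finish_job()
```

```text
0.05953721691052095 [ 0.5716378  -0.06251262  0.019     ] [[-19.5  83.6]
 [ 22.9  84.5]
 [ 23.6  24.4]
 [-18.8  24.2]] [ 2.05  54.175]
post [  0.1 -48.8] boss [ 2.4 43.6]
the job is handed in; nothing more can be done
```

The job is done and handed in at about 21.3 s on the robot's clock, well under the 64 s limit. `finish_job` gave no verdict, so the results below are my own checks.

**What I did:**
1. I moved the spacer into the tray.
2. I opened the jaw by its post.
3. I gripped the block at a 45° tilt, turned it 90° in the air and set it on the bed with the boss up.
4. I closed the jaw until it stopped against the block, pushing with about 23 N at the end.

**Last checks, in the fixture's frame:**

| Check | Measured | Allowed |
|---|---|---|
| Block centre across the bed (x) | about +2 mm | -14 to +14 mm |
| Block centre along the slide (y) | about 54 mm | 51 to 58 mm |
| Jaw opening, from post at y of about -47 to -49 mm | about 0.030 to 0.032 m | 0.028 to 0.032 m |

- **Block:** its edges are parallel to the slide and the boss faces up in the final wrist picture. Its height was not measured at the end; the last figure, when I set it down, put the centre at about 65 mm.
- **Spacer:** it lay flat near the middle of the tray.
- **Bystanders:** I saw no sign that the rack, bottle, beaker or screwdriver had moved, judged from the pictures rather than measured.

**Disagreements:**
- Early on, the scene and side cameras differed by about 8 mm along the slide, so I used the wrist camera instead.
- The last camera figure for the post, taken alone, puts the jaw right at the upper limit of 0.032 m. The arm's own position reading and the solid stop against the block point to about 0.030 m.

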